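# Secure a tube rack on an inclined pipetting stand

## Robot

A 6-joint arm with a two-finger parallel gripper is mounted at the origin on a cart in front of the work surface, level with it; the furniture and walls round the work are solid. World frame = base frame: x ahead of the robot, y to its left, z up, the work surface at z = 0. Lengths are in mm, angles in rad, forces in N, time in s.
With the tool pointing down it reaches from about 300 to 775 mm from the base axis. Payload 14.6 kg.
Tool frame: the origin (TCP) lies midway between the tips of the shut fingers; the grasp point (between the pads) lies 19 mm behind it (manip.hold_point_z is the distance from the TCP to the grasp point, in mm); z points along the fingers, y is the direction in which the jaws open and shut (so a half turn about z gives the same grasp; the last joint's range is limited). The gripper opens to 94 mm and grips with 3 to 60 N. Pads are 16 mm wide; open, the fingers measure 119 mm over their backs; the gripper's body (75 mm by 177 mm) begins 78 mm behind the grasp point.
Start: joints at [-1.4, 0.3, 1.521, -0, 1.321, -0.067], TCP at [129.554, -534.514, 205.446] pointing down, gripper open.
Joint ranges: [-3.03, 3.03], [-0.79, 2.21], [0.23, 2.52], [-1.04, 4.18], [0, 3.07], [-2.55, 2.55]. Speed limits (rad/s): [2.22, 2.22, 2.57, 3.14, 3.14, 3.14].

## Interface

Orientations are given as [roll, pitch, yaw] about the fixed x, y, z axes, in that order (R = Rz(yaw) Ry(pitch) Rx(roll)).
In Python, from cell import manip gives the robot as it stands.
- The arm moves only by the shell command python3 -m crank 'ROWS' [OPENING] [FORCE]. ROWS is JSON, a list of rows, each an object with "offset": the shift along the world's x, y, z in m, a list of three; "spin": the turn about the world's z in degrees. In form: [{"offset": [dx, dy, dz], "spin": spin}, ...]. A call has exactly 8 rows; each row is the pose to reach, as a shift and turn from the pose measured when the call began; what a row does not reach only later rows make up. A row lasts 1/12 s, in which the tool goes at most 41.7 mm and 7.16 degrees, less where a joint would pass 70% of its speed; a pose out of reach is approached as far as the arm can. A call with a gripper value outside its range is refused whole. OPENING is the opening, from 0 (shut) to 1 (fully open), set as the call begins (- or left out, the last holds). The fingers move at their own pace and stop on an object; FORCE is the grip in N (left out, the last holds). Time passes only in rows, so rows that repeat a pose let the fingers close, or fill a call up. It gives the time, the measured TCP pose, the force and the opening at its end, in the units of the state.
- manip.read_state(): the state, without advancing time (a new reading comes with each control period).
- manip.camera(name): name is "scene" or "top" or "wrist"; returns a dict with "pixels" (420x560x3 uint8, red, green, blue), "fx", "fy", "cx", "cy" (pixels), "extrinsics" (4x4, takes a point from world to camera coordinates); the wrist camera has in their place "hand_eye" (4x4, takes a point from camera to tool coordinates, whose origin is the TCP and whose axes are the flange's). Camera axes: x right, y down, z forward; pixel columns grow to the right and rows downward; lengths in mm; the calibration is good to about 2 mm. A picture is of the moment at which its call begins: read the wrist's pose just before it. There is no depth.
- manip.sign_off(): hands the job in, once; it reports no verdict.
Trained networks look in a picture, given as the dict that the camera call returned (one of the last four; its "shot" number tells which), for a name from the list of things; names that differ only in an ending like _2 or _b are one class to them, and where a whole thing is asked for, a point or a joint stands for the part that bears it (a point fixed in the world has none). Each returns a list of dicts, best first, with "conf" (0 to 1); they miss things now and then, are a little off and sometimes report something else, mostly with a low value. They report only what shows in the picture. A call takes as long as a camera call.
- manip.search_frame(picture, name): "location" ([x, y, z] in mm, in world coordinates, good to about 4 mm: the middle of the surface that is visible of it).
- manip.masks_of(picture, name): "mask" (420x560 bool, what is visible of it).
The state is a dict: "clock": time; "joints": joint angles; "qd": joint speeds; "effort": joint torques, N m; "eef_pos": TCP position; "eef_rot": TCP orientation; "wrist_force": force on the tool from outside, world axes, zero at the start; "moment": the same for the moment, N m; "finger_gap": finger opening in mm.
Only numpy, scipy, OpenCV 4.12 (cv2) and the standard library are available. Lean on these libraries where they do the work, as an engineer would, in place of code of your own. Each camera call takes 0.05 s, during which the arm holds its last target. There are 200 camera calls.

## Task

Pick up the loose tube rack from the desk and lay it flat on the inclined bed of the metal pipetting stand, between the low tabs, and let go of it. Then swing the stand's keeper bar over the rack until it snaps past the sprung roller and is fully shut. Leave the other things where they are.

Things in the scene. Friction and masses are not known exactly. Their poses are not given: they have to be found in the camera images.
- loose_rack: Tube rack to be secured: solid block 186 x 58 mm, 43 mm tall (caps to 47), about 0.12 kg, alone on the open desk before the stand (the similar rack under the pipettes, back left, is not meant). Origin: centre of its underside; x along the length, y across the 58 mm width (grasp it so), z up. Either end may go to either side.
- bed: Inclined bed of the fixed pipetting stand: grey metal plate 204 mm wide, 108 mm deep, rising 24 degrees away from the robot. Origin: centre of its upper face, 45 mm above the desk; x up the slope, y left along the width, z out of the plate, leaning to the robot. The rack's underside goes on this face, its length along y, its centre at the origin.
- front_gap (a point): Middle of the gap in the row of tabs at the bed's lower edge, at bed x = -32 mm, y = 0, on the plate. Tabs 12 mm high surround the rack's place: inner faces at bed x = -32 and +33 mm (both rows are open for |y| < 25 mm, so that fingers may pass) and at bed y = -97 and +97 mm.
- keeper_bar (a joint): Keeper bar angle, rad: 0 = fully shut on its end stop, pointing along the bed's +x over the rack; grows as its free end swings to the right (pi/2: along the bed's -y), stop at 2.2. Turns about the bed's z axis; stays where left. From 0.3 to 0.1 its end pushes a sprung roller aside (up to about 10 N at the knob); past 0.09 the roller drives it to 0 and holds it.
- hinge (a point): Point on the bar's hinge axis, at the bar's lower face: 50 mm above the bed at bed x = -48, y = -58 mm, on a 22 mm round post whose pin ends 66 mm above the bed. The bar is flat steel, 16 mm wide, 8 mm thick, 124 mm long overall, and lies 50 to 58 mm above the bed.
- knob (a point): Middle of the black upright knob on the keeper bar, 70 mm from the hinge axis. The knob is round, 20 mm across and 36 mm tall, its axis along the bed's z; its foot is 58 mm, this point 76 mm and its top 94 mm above the bed. It may be pinched or pushed.
- catch (a point): Top centre of the catch post with sprung roller and end stop, where the bar's free end goes: it fills bed x = 52 to 96 mm, y = -83 to -43 mm, up to 66 mm above the bed.
- slide_case: Bystander: dark slide box, 78 x 103 x 35 mm, right front on the desk; origin under its centre.
- squeeze_bottle: Bystander: white squeeze bottle, 34 x 54 mm, 149 mm tall, behind the stand; origin under its centre.
- staining_jar: Bystander: square glass staining jar, 61 x 53 mm, 101 mm tall, right of and behind the stand; origin under its centre.
- amber_bottle: Bystander: amber bottle, 36 mm round, 76 mm tall, between the stand and the robot; origin under its centre.
- dish: Bystander: petri dish, 90 mm round, 15 mm tall, left of the stand; origin under its centre.

How it is judged:
By the outcome, as a careful person would: the job done as asked, in the order asked, and still so for the second after the job is handed in, with the robot touching nothing.
It also fails if it takes over 54 s, if anything falls off the work surface, if the arm or the gripper's body presses on something with over 40 N, if the wrist force passes 120 N, or if a joint passes its speed limit or range.

## Working session

There is one attempt and no reset: what is moved stays moved. The work goes in short steps, Python scripts to look and compute and a shell command to move; the robot and the scene stay as the last step left them, time stands still between calls to the robot, and variables do not carry over. Pictures are saved under pics/ and viewed, about 8 in all and at most 12, crops included, and the job is handed in when it is done.

```bash
mkdir -p pics; ls
cat > h.py <<'E'
import numpy as np, cv2
from cell import manip
def shot(n,f=None):
    p=manip.camera(n)
    if f: cv2.imwrite('pics/'+f,p['pixels'][...,::-1])
    return p
def ray(p,u,v):
    E=np.array(p['extrinsics']); R,t=E[:3,:3],E[:3,3]
    d=R.T@np.array([(u-p['cx'])/p['fx'],(v-p['cy'])/p['fy'],1]); return -R.T@t,d
def onz(p,u,v,z):
    o,d=ray(p,u,v); return o+d*(z-o[2])/d[2]
def proj(p,X):
    E=np.array(p['extrinsics']); c=np.atleast_2d(X)@E[:3,:3].T+E[:3,3]
    return np.c_[p['fx']*c[:,0]/c[:,2]+p['cx'],p['fy']*c[:,1]/c[:,2]+p['cy']]
E
python3 - <<'E'
from h import *
print(manip.read_state()['eef_rot'])
for n in ('scene','top'):
    p=shot(n,n+'1.png')
    print(n,np.round(np.linalg.inv(p['extrinsics'])[:3],2).tolist(),p['fx'])
    for o in ['loose_rack','bed','keeper_bar','hinge','knob','catch','slide_case','squeeze_bottle','staining_jar','amber_bottle','dish']:
        r=manip.search_frame(p,o); print(o,[(np.round(a['location']).tolist(),round(a['conf'],2)) for a in r[:2]])
    r=manip.masks_of(p,'loose_rack')
    for a in r[:2]:
        print(a['conf'],cv2.minAreaRect(np.argwhere(a['mask'])[:,::-1].astype(np.float32)))
E
```

```text
pics
[-3.14045572e+00 -6.47314585e-05  2.37830224e-01]
scene [[-1.0, 0.04, -0.06, 620.93], [0.08, 0.62, -0.78, 676.41], [0.0, -0.78, -0.62, 665.93]] 416.5665311541975
loose_rack [([432.0, 44.0, 42.0], 0.74)]
bed [([633.0, -150.0, 49.0], 0.87)]
keeper_bar [([552.0, -234.0, 79.0], 0.78)]
hinge [([632.0, -145.0, 59.0], 0.63)]
knob [([548.0, -230.0, 76.0], 0.69)]
catch [([629.0, -144.0, 56.0], 0.87), ([548.0, -231.0, 81.0], 0.37)]
slide_case [([378.0, -197.0, 31.0], 0.82)]
squeeze_bottle []
staining_jar [([743.0, -213.0, 68.0], 0.77), ([633.0, -146.0, 55.0], 0.16)]
amber_bottle [([440.0, -96.0, 44.0], 0.92)]
dish [([574.0, 207.0, 21.0], 0.73), ([546.0, -232.0, 79.0], 0.37)]
0.76 ((345.0, 252.0), (33.5201416015625, 88.54376983642578), 71.56505584716797)
top [[0.02, -0.99, 0.16, 431.1], [-1.0, -0.02, 0.01, -22.52], [-0.01, -0.16, -0.99, 935.15]] 392.78116879959447
loose_rack [([423.0, 32.0, 39.0], 0.75)]
bed [([632.0, -142.0, 50.0], 0.62)]
keeper_bar [([553.0, -230.0, 75.0], 0.94), ([736.0, -232.0, 79.0], 0.52)]
hinge [([629.0, -139.0, 52.0], 0.6)]
knob [([554.0, -230.0, 75.0], 0.87)]
catch [([629.0, -143.0, 54.0], 0.91)]
slide_case [([379.0, -213.0, 33.0], 0.59)]
squeeze_bottle [([733.0, 31.0, 85.0], 0.63)]
staining_jar [([730.0, -232.0, 80.0], 0.88)]
amber_bottle [([437.0, -105.0, 52.0], 0.76)]
dish [([564.0, 204.0, 18.0], 0.83)]
0.74 ((252.8943328857422, 275.00848388671875), (82.95667266845703, 26.645915985107422), 72.42874145507812)
```

View pics/top1.png

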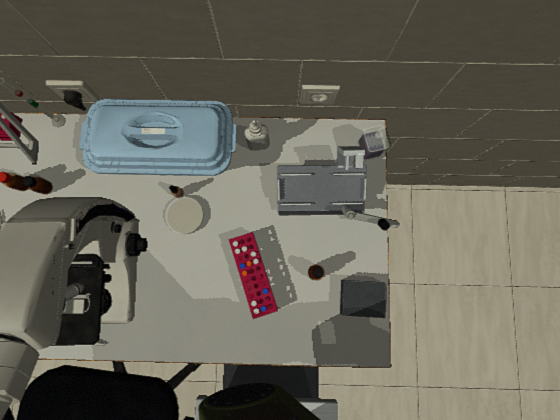

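View pics/scene1.png

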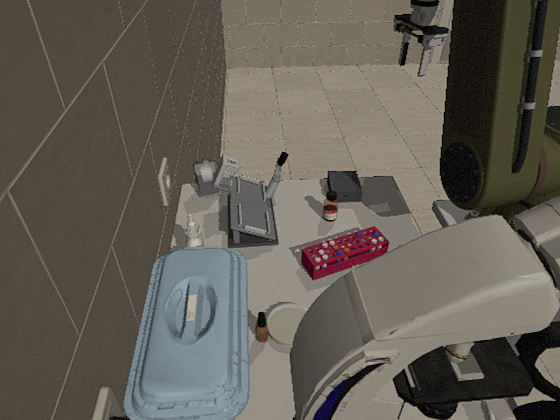

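The top view shows the red rack at about (255,275), tilted roughly 19° from world x. The stand is at (321,190), and the bar is open to the right, with its knob end at about (395,225). The tool stays vertical, so the rack has to be lowered along the bed normal and tipped onto the slope. First I'll move over the rack.

```bash
python3 -m crank '[{"offset":[0.018,0.035,0.008],"spin":0},{"offset":[0.036,0.07,0.016],"spin":0},{"offset":[0.054,0.105,0.024],"spin":0},{"offset":[0.072,0.14,0.032],"spin":0},{"offset":[0.09,0.175,0.04],"spin":0},{"offset":[0.108,0.21,0.048],"spin":0},{"offset":[0.126,0.245,0.056],"spin":0},{"offset":[0.144,0.28,0.064],"spin":0}]' 1 30
python3 -m crank '[{"offset":[0.018,0.036,0.004],"spin":0},{"offset":[0.036,0.072,0.008],"spin":1},{"offset":[0.054,0.108,0.012],"spin":2},{"offset":[0.072,0.144,0.016],"spin":3},{"offset":[0.09,0.18,0.02],"spin":4},{"offset":[0.108,0.216,0.024],"spin":5},{"offset":[0.126,0.252,0.028],"spin":5},{"offset":[0.144,0.288,0.03],"spin":5}]'
python3 - <<'E'
from h import *
p=shot('top')
c=p['pixels'][130:250,260:420][...,::-1]
cv2.imwrite('pics/stand.png',cv2.resize(c,(800,600),interpolation=cv2.INTER_CUBIC))
s=manip.read_state(); w=shot('wrist','w1.png'); print(s['eef_pos'],s['eef_rot'],np.round(w['hand_eye'],3).tolist(),w['fx'])
for o in ['loose_rack','bed','keeper_bar','knob']:
    print(o,[(np.round(a['location']).tolist(),round(a['conf'],2)) for a in manip.search_frame(w,o)[:2]])
E
```

```text
clock: 1.97
eef_pos: [273.8, -252.8, 270.0]
eef_rot: [3.141, -0.0, 0.237]
wrist_force: [0.1, 0.1, -0.2]
finger_gap: 94.1
clock: 2.63
eef_pos: [418.3, 37.5, 300.7]
eef_rot: [3.141, -0.002, 0.325]
wrist_force: [0.2, -1.4, 0.7]
finger_gap: 94.0
[420.13487338  42.1062058  300.44861072] [-3.14111455e+00 -2.04650933e-03  3.28178131e-01] [[0.001, -0.966, -0.257, 73.336], [1.0, 0.001, -0.001, 0.447], [0.001, -0.257, 0.966, -177.79], [0.0, 0.0, 0.0, 1.0]] 313.59510339669157
loose_rack [([432.0, 35.0, 42.0], 0.87)]
bed [([640.0, -140.0, 55.0], 0.94)]
keeper_bar [([558.0, -227.0, 75.0], 0.82)]
knob [([552.0, -227.0, 80.0], 0.68)]
```

View pics/stand.png

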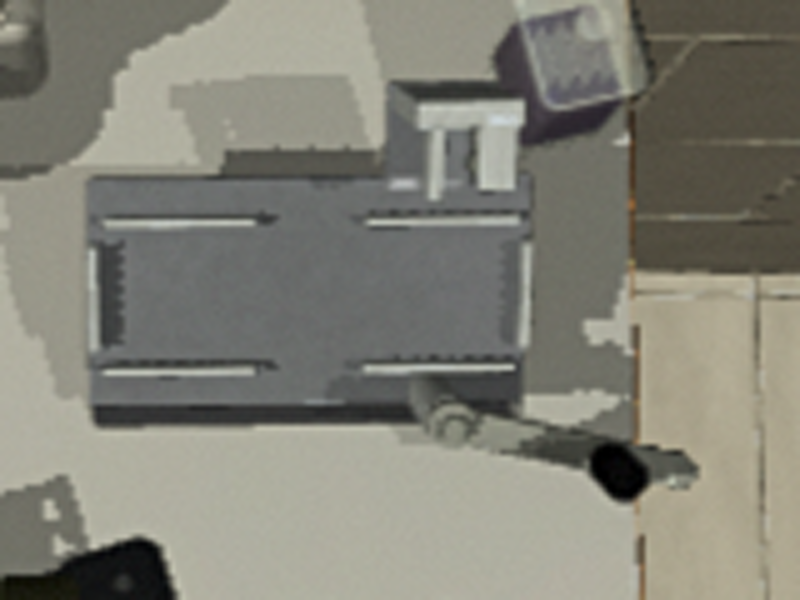

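View pics/w1.png

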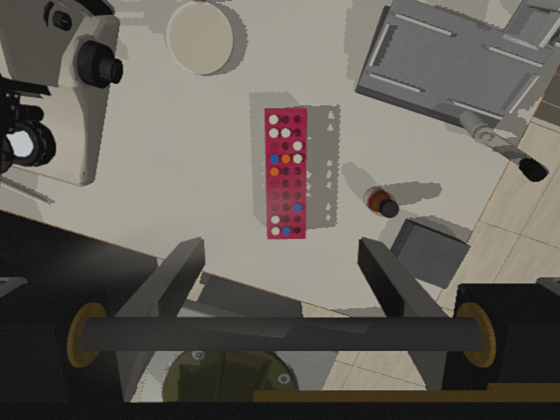

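The crop shows the plate corners at about (88,180), (531,180), (95,405) and (521,405), the bar angled a little past 90°, and the knob blob centred at (619,470). In the wrist view the rack's red top spans (265–305, 109–238) and the jaws line up well with it. Next I'll fit the poses.

```bash
cat >> h.py <<'E'
from scipy.spatial.transform import Rotation as Ro
from scipy.optimize import least_squares, minimize
def wpose(w,s):
    T=np.eye(4); T[:3,:3]=Ro.from_euler('xyz',s['eef_rot']).as_matrix(); T[:3,3]=s['eef_pos']
    w['extrinsics']=np.linalg.inv(T@np.array(w['hand_eye'])); return w
def bedw(b,X):  # b=[x,y,yaw]
    R=Ro.from_euler('z',b[2]).as_matrix()@Ro.from_euler('y',-24,degrees=True).as_matrix()
    return np.atleast_2d(X)@R.T+np.array([b[0],b[1],45])
E
cat > fit.py <<'E'
from h import *
p=shot('top')
B=np.array([[54,102,0],[54,-102,0],[-54,102,0],[-54,-102,0]],float)
U=np.array([[88,180],[531,180],[95,405],[521,405]])/5+[260,130]
r=least_squares(lambda b:(proj(p,bedw(b,B))-U).ravel(),[632,-142,0]); b=r.x
print('bed',b,r.fun.round(1))
T=np.array([[33,25,12],[33,-25,12],[-32,25,12],[-32,-25,12],[-32,95,12]],float)
print('tabs crop',((proj(p,bedw(b,T))-[260,130])*5).round().tolist())
knob=lambda th,h:[-48+70*np.cos(th),-58-70*np.sin(th),h]
print('hinge/catch crop',((proj(p,bedw(b,[[-48,-58,66],[52,-43,66],[96,-83,66]]))-[260,130])*5).round().tolist())
for th in (1.5,1.6,1.7,1.8,1.9): print(th,((proj(p,bedw(b,[knob(th,76)]))-[260,130])*5).round(),bedw(b,[knob(th,76)]).round())
s=manip.read_state(); w=wpose(shot('wrist'),s)
im=cv2.cvtColor(w['pixels'],cv2.COLOR_RGB2HSV)
a=w['pixels'].astype(int)
m=manip.masks_of(w,'loose_rack')[0]['mask']
print('mask',m.sum(),cv2.minAreaRect(np.argwhere(m)[:,::-1].astype(np.float32)))
def cost(q):
    R=Ro.from_euler('z',q[2]).as_matrix()
    X=np.array([[i*93,j*29,k] for i in(-1,1) for j in(-1,1) for k in(0,43)])@R.T+[q[0],q[1],0]
    h=cv2.convexHull(proj(w,X).astype(np.float32)); z=np.zeros((420*4,560*4),np.uint8)
    cv2.fillConvexPoly(z,(h*4).astype(int),1); z=cv2.resize(z*255,(560,420),interpolation=cv2.INTER_AREA)/255.
    return np.abs(z-m).sum()
q=minimize(cost,[430,37,s['eef_rot'][2]],method='Nelder-Mead',options=dict(initial_simplex=[[430,37,.33],[440,37,.33],[430,47,.33],[430,37,.4]]))
print('rack',q.x,q.fun,s['eef_pos'],s['eef_rot'],(proj(w,bedw(b,B))).round().tolist(),(proj(w,bedw(b,T))).round().tolist())
E
python3 fit.py
```

```text
bed [ 6.24730375e+02 -1.20164875e+02  2.54716694e-02] [-0.1 -0.1  0.9 -0.6 -1.3  0.6  0.4  0.2]
tabs crop [[258.0, 228.0], [368.0, 228.0], [255.0, 368.0], [364.0, 367.0], [104.0, 369.0]]
hinge/catch crop [[456.0, 432.0], [430.0, 205.0], [530.0, 100.0]]
1.5 [[623. 427.]] [[ 558. -250.   97.]]
1.6 [[622. 443.]] [[ 551. -250.   94.]]
1.7 [[620. 458.]] [[ 545. -250.   91.]]
1.8 [[616. 473.]] [[ 539. -249.   88.]]
1.9 [[610. 488.]] [[ 532. -247.   86.]]
mask 5339 ((279.0, 169.5), (131.0, 42.0), 90.0)
rack [4.25122214e+02 3.66702541e+01 3.38907819e-01] 248.20784313725488 [417.52231662  34.25033848 300.06420656] [ 3.14080274e+00 -4.93533948e-04  3.22988949e-01] [[394.0, -12.0], [553.0, 46.0], [355.0, 82.0], [491.0, 128.0]] [[448.0, 32.0], [486.0, 46.0], [418.0, 86.0], [453.0, 98.0], [368.0, 69.0]]
```

```bash
python3 -m crank '[{"offset":[0.004,0.001,-0.035],"spin":0.5},{"offset":[0.0075,0.0025,-0.07],"spin":1},{"offset":[0.0075,0.0025,-0.105],"spin":1},{"offset":[0.0075,0.0025,-0.14],"spin":1},{"offset":[0.0075,0.0025,-0.175],"spin":1},{"offset":[0.0075,0.0025,-0.2],"spin":1},{"offset":[0.0075,0.0025,-0.21],"spin":1},{"offset":[0.0075,0.0025,-0.21],"spin":1}]'
python3 - <<'E'
from h import *
s=manip.read_state(); print(s['eef_pos'],s['eef_rot'])
w=wpose(shot('wrist','w2.png'),s)
R=Ro.from_euler('z',.339).as_matrix()
X=np.array([[93,29,43],[93,-29,43],[-93,29,43],[-93,-29,43]])@R.T+[425.1,36.7,0]
print(proj(w,X).round())
m=manip.masks_of(w,'loose_rack')[0]['mask']; print(cv2.minAreaRect(np.argwhere(m)[:,::-1].astype(np.float32)))
E
```

```text
clock: 3.75
eef_pos: [424.2, 36.1, 88.8]
eef_rot: [-3.141, 0.002, 0.339]
wrist_force: [0.3, -0.8, 0.4]
finger_gap: 93.8
[424.16649437  36.148288    88.78142088] [-3.14131406e+00  2.39492339e-03  3.38942192e-01]
[[237.  93.]
 [324.  93.]
 [245. 332.]
 [315. 332.]]
((280.0, 204.49996948242188), (83.99998474121094, 224.99996948242188), -0.0)
```

View pics/w2.png

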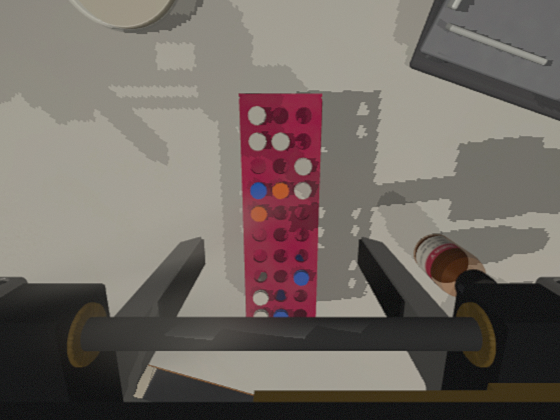

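The predicted rack corners (237,93) and (324,93) match the picture, and the rack sits centred between the fingers. I'll go down and grip it.

```bash
python3 -m crank '[{"offset":[0.001,0.0005,-0.02],"spin":0},{"offset":[0.001,0.0005,-0.04],"spin":0},{"offset":[0.001,0.0005,-0.06],"spin":0},{"offset":[0.001,0.0005,-0.07],"spin":0},{"offset":[0.001,0.0005,-0.073],"spin":0},{"offset":[0.001,0.0005,-0.073],"spin":0},{"offset":[0.001,0.0005,-0.073],"spin":0},{"offset":[0.001,0.0005,-0.073],"spin":0}]' 
python3 -m crank '[{"offset":[0,0,0],"spin":0},{"offset":[0,0,0],"spin":0},{"offset":[0,0,0],"spin":0},{"offset":[0,0,0],"spin":0},{"offset":[0,0,0],"spin":0},{"offset":[0,0,0],"spin":0},{"offset":[0,0,0],"spin":0},{"offset":[0,0,0],"spin":0}]' 0.4 25
python3 -m crank '[{"offset":[0,0,0],"spin":0},{"offset":[0,0,0],"spin":0},{"offset":[0,0,0.02],"spin":0},{"offset":[0,0,0.05],"spin":0},{"offset":[0,0,0.085],"spin":0},{"offset":[0,0,0.12],"spin":0},{"offset":[0,0,0.155],"spin":0},{"offset":[0,0,0.184],"spin":0}]' 0.4 25
```

```text
clock: 4.52
eef_pos: [427.5, 36.9, 19.6]
eef_rot: [3.14, -0.004, 0.339]
wrist_force: [0.6, 0.4, -0.0]
finger_gap: 93.9
clock: 5.18
eef_pos: [427.6, 36.9, 19.6]
eef_rot: [3.14, -0.004, 0.339]
wrist_force: [-0.3, -0.1, 1.4]
finger_gap: 58.1
clock: 5.85
eef_pos: [427.4, 36.9, 206.0]
eef_rot: [3.139, -0.005, 0.339]
wrist_force: [0.2, -0.2, -1.3]
finger_gap: 58.3
```

```bash
python3 -m crank '[{"offset":[0.01,-0.003,0.014],"spin":0},{"offset":[0.03,-0.009,0.04],"spin":0},{"offset":[0.05,-0.015,0.06],"spin":0},{"offset":[0.07,-0.02,0.08],"spin":0},{"offset":[0.08,-0.024,0.094],"spin":0},{"offset":[0.082,-0.024,0.094],"spin":0},{"offset":[0.082,-0.024,0.094],"spin":0},{"offset":[0.082,-0.024,0.094],"spin":0}]'
python3 - <<'E'
from h import *
s=manip.read_state(); print(s['eef_pos'],s['eef_rot'])
w=wpose(shot('wrist','w3.png'),s)
b=[624.73,-120.16,.02547]
B=np.array([[54,102,0],[54,-102,0],[-54,102,0],[-54,-102,0]],float)
T=np.array([[33,25,12],[33,-25,12],[-32,25,12],[-32,-25,12],[-32,95,12]],float)
print(proj(w,bedw(b,B)).round().tolist(),proj(w,bedw(b,T)).round().tolist())
im=w['pixels'][...,::-1].copy()
for u,v in np.r_[proj(w,bedw(b,B)),proj(w,bedw(b,T)),proj(w,bedw(b,[[-48,-58,66]]))]: cv2.circle(im,(int(round(u)),int(round(v))),1,(0,255,0),-1)
cv2.imwrite('pics/w3c.png',cv2.resize(im[0:240,240:560],(800,600),interpolation=cv2.INTER_CUBIC))
E
```

```text
clock: 6.52
eef_pos: [508.7, 13.1, 298.6]
eef_rot: [3.14, -0.003, 0.339]
wrist_force: [-0.7, -0.6, -1.4]
finger_gap: 57.5
[508.65012247  13.11452721 298.58290799] [ 3.14011569e+00 -3.13696802e-03  3.39415994e-01]
[[349.0, 66.0], [500.0, 120.0], [317.0, 143.0], [448.0, 187.0]] [[401.0, 106.0], [437.0, 119.0], [376.0, 151.0], [410.0, 162.0], [328.0, 135.0]]
```

View pics/w3c.png

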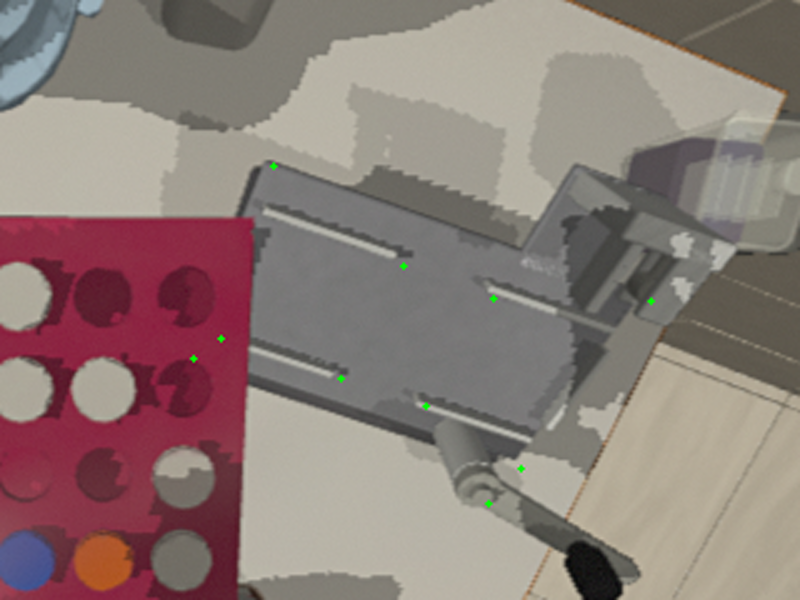

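The overlay agrees to within a few px. I'll refine with a joint fit over both views: tab ends at crop (396,254), (487,289), (338,374) and (421,404), and the pin at (481,487).

```bash
cat > fit2.py <<'E'
from h import *
s=manip.read_state(); w=wpose(shot('wrist'),s); p=shot('top')
B=np.array([[54,102,0],[54,-102,0],[-54,102,0],[-54,-102,0]],float)
T=np.array([[34.5,25,12],[34.5,-25,12],[-33.5,25,12],[-33.5,-25,12]],float)
H=np.array([[-48.,-58,66]])
Pt=np.r_[B,T,H]; Ut=np.array([[88,180],[531,180],[95,405],[521,405],[260,221],[366,220],[257,371],[362,369],[453,421]])/5+[260,130]
Pw=np.r_[T,H]; Uw=np.array([[396,254],[487,289],[338,374],[421,404],[481,487]])/2.5+[240,0]
def res(b,ps=(0,1)):
    o=[]
    if 0 in ps:o.append((proj(p,bedw(b,Pt))-Ut).ravel())
    if 1 in ps:o.append((proj(w,bedw(b,Pw))-Uw).ravel())
    return np.concatenate(o)
for ps in ((0,),(1,),(0,1)):
    r=least_squares(res,[625,-120,0],args=(ps,),loss='soft_l1'); print(ps,r.x.round(3),res(r.x,ps).round(1))
E
python3 fit2.py
```

```text
(0,) [ 6.25714e+02 -1.19856e+02  2.70000e-02] [-0.2 -0.5  0.7 -1.1 -1.4  0.2  0.3 -0.3 -0.6  0.4  0.4  0.5 -0.4 -0.4
  0.3 -0.1  0.4  1.8]
(1,) [ 6.26929e+02 -1.15950e+02  3.60000e-02] [ 0.1  0.6  0.9 -0.7 -1.8 -0.1 -1.2 -1.1  1.   3.5]
(0, 1) [ 6.26577e+02 -1.18067e+02  3.00000e-02] [-1.1 -0.8 -0.1 -1.6 -2.1 -0.  -0.4 -0.8 -1.4  0.1 -0.5  0.1 -1.2 -0.8
 -0.5 -0.6 -0.3  1.3  1.8  1.4  2.4  0.3 -0.6  0.5 -0.1 -0.3  1.9  4.4]
```

```bash
python3 -m crank '[{"offset":[0.01,-0.016,-0.005],"spin":7},{"offset":[0.02,-0.032,-0.01],"spin":14},{"offset":[0.03,-0.048,-0.02],"spin":21},{"offset":[0.04,-0.064,-0.03],"spin":28},{"offset":[0.05,-0.08,-0.04],"spin":35},{"offset":[0.06,-0.096,-0.05],"spin":42},{"offset":[0.07,-0.112,-0.06],"spin":49},{"offset":[0.0796,-0.1305,-0.07],"spin":56}]' 
python3 -m crank '[{"offset":[0,0,-0.01],"spin":7},{"offset":[0,0,-0.02],"spin":14},{"offset":[0,0,-0.035],"spin":16.3},{"offset":[0,0,-0.05],"spin":16.3},{"offset":[0,0,-0.065],"spin":16.3},{"offset":[0,0,-0.07],"spin":16.3},{"offset":[0,0,-0.07],"spin":16.3},{"offset":[0,0,-0.07],"spin":16.3}]'
python3 - <<'E'
from h import *
s=manip.read_state(); print(s['eef_pos'],s['eef_rot'],s['joints'])
w=wpose(shot('wrist'),s); b=[626.5,-118.5,.03]
T=np.array([[34.5,25,12],[34.5,-25,12],[-33.5,25,12],[-33.5,-25,12],[-32,97,0],[33,97,0]],float)
im=w['pixels'][...,::-1].copy()
for u,v in proj(w,bedw(b,T)): cv2.circle(im,(int(round(u)),int(round(v))),2,(0,255,0),-1)
q=np.array([[93,29],[93,-29],[-93,29],[-93,-29]])  # rack top corners, tool frame guess
R=Ro.from_euler('z',s['eef_rot'][2]).as_matrix()
X=np.c_[q+[-2.2,0],np.full(4,43-19.6)]@R.T+s['eef_pos']
print(proj(w,X).round())
for u,v in proj(w,X): cv2.circle(im,(int(round(u)),int(round(v))),2,(255,0,0),-1)
cv2.imwrite('pics/w4.png',im)
E
```

```text
clock: 7.33
eef_pos: [588.4, -117.6, 228.4]
eef_rot: [3.14, -0.004, 1.324]
wrist_force: [-0.3, 0.8, -0.6]
finger_gap: 57.8
clock: 8.0
eef_pos: [588.4, -117.5, 158.9]
eef_rot: [3.14, -0.004, 1.608]
wrist_force: [0.2, 0.1, -0.8]
finger_gap: 57.7
[ 588.37288558 -117.50784889  158.88584976] [ 3.14008305 -0.0040475   1.60822301] [-0.26011058  0.44948623  1.42716065  0.00452245  1.26469202 -0.29889649]
[[221.  87.]
 [346.  87.]
 [235. 411.]
 [330. 411.]]
```

View pics/w4.png

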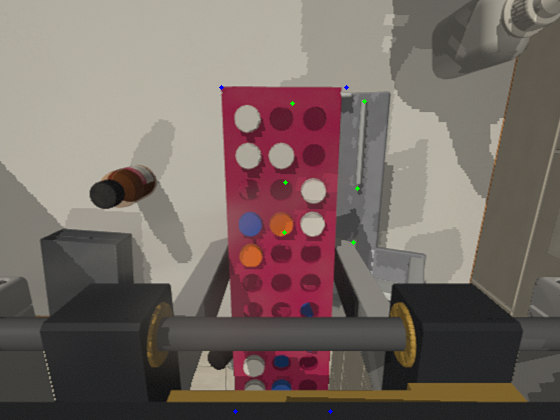

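The tab-end dots land on the real tab ends and the rack's far edge is at row 87 as predicted, so alignment is good. I'll lower it along the bed normal.

```bash
python3 -m crank '[{"offset":[0.006,0.001,-0.013],"spin":-0.4},{"offset":[0.012,0.001,-0.027],"spin":-0.4},{"offset":[0.018,0.001,-0.04],"spin":-0.4},{"offset":[0.024,0.001,-0.053],"spin":-0.4},{"offset":[0.029,0.001,-0.064],"spin":-0.4},{"offset":[0.033,0.001,-0.073],"spin":-0.4},{"offset":[0.035,0.001,-0.077],"spin":-0.4},{"offset":[0.035,0.001,-0.077],"spin":-0.4}]' 
python3 -m crank '[{"offset":[0,0,-0.001],"spin":0},{"offset":[0.0005,0,-0.002],"spin":0},{"offset":[0.001,0,-0.003],"spin":0},{"offset":[0.001,0,-0.004],"spin":0},{"offset":[0.001,0,-0.004],"spin":0},{"offset":[0.001,0,-0.004],"spin":0},{"offset":[0.001,0,-0.004],"spin":0},{"offset":[0.001,0,-0.004],"spin":0}]'
```

```text
clock: 8.72
eef_pos: [623.5, -116.5, 81.3]
eef_rot: [3.141, -0.004, 1.601]
wrist_force: [-0.4, -0.2, -1.4]
finger_gap: 58.3
clock: 9.38
eef_pos: [623.9, -116.6, 77.6]
eef_rot: [-3.141, -0.004, 1.601]
wrist_force: [-5.8, 0.9, 0.4]
finger_gap: 57.9
```

The force is mostly −x, so the edge has probably touched the upper tabs. I'll back off about 3 mm down the slope.

```bash
python3 -m crank '[{"offset":[-0.001,0,0],"spin":0},{"offset":[-0.002,0,0],"spin":0},{"offset":[-0.0035,0,0],"spin":0},{"offset":[-0.0035,0,-0.001],"spin":0},{"offset":[-0.0035,0,-0.001],"spin":0},{"offset":[-0.0035,0,-0.0015],"spin":0},{"offset":[-0.0035,0,-0.0015],"spin":0},{"offset":[-0.0035,0,-0.0015],"spin":0}]'
```

```text
clock: 10.05
eef_pos: [620.4, -116.6, 76.0]
eef_rot: [-3.141, -0.004, 1.601]
wrist_force: [1.1, 0.4, -1.5]
finger_gap: 58.1
```

```bash
Z='{"offset":[0,0,0],"spin":0}'; python3 -m crank '[{"offset":[0,0,-0.001],"spin":0},{"offset":[0,0,-0.001],"spin":0},{"offset":[0,0,-0.001],"spin":0},{"offset":[0,0,-0.001],"spin":0},{"offset":[0,0,-0.001],"spin":0},{"offset":[0,0,-0.001],"spin":0},{"offset":[0,0,-0.001],"spin":0},{"offset":[0,0,-0.001],"spin":0}]' - 5
python3 -m crank '[{"offset":[0,0,0],"spin":0},{"offset":[0,0,0],"spin":0},{"offset":[0,0,0],"spin":0},{"offset":[0,0,0],"spin":0},{"offset":[0,0,0],"spin":0},{"offset":[0,0,0],"spin":0},{"offset":[0,0,0],"spin":0},{"offset":[0,0,0],"spin":0}]' 0.7 5
python3 -m crank '[{"offset":[0,0,0],"spin":0},{"offset":[0,0,0],"spin":0},{"offset":[0,0,0],"spin":0},{"offset":[0,0,0],"spin":0},{"offset":[0,0,0],"spin":0},{"offset":[0,0,0],"spin":0},{"offset":[0,0,0],"spin":0},{"offset":[0,0,0],"spin":0}]' 0.8 5
python3 - <<'E'
from h import *
w=shot('wrist','w5.png')
E
```

```text
clock: 10.72
eef_pos: [620.4, -116.6, 75.1]
eef_rot: [-3.141, -0.004, 1.601]
wrist_force: [-0.6, -0.1, -1.8]
finger_gap: 58.1
clock: 11.38
eef_pos: [620.4, -116.6, 75.1]
eef_rot: [-3.141, -0.004, 1.601]
wrist_force: [-0.4, 0.1, -0.3]
finger_gap: 66.0
clock: 12.05
eef_pos: [620.4, -116.6, 75.1]
eef_rot: [-3.141, -0.004, 1.601]
wrist_force: [-0.0, 0.3, -0.7]
finger_gap: 75.0
```

View pics/w5.png

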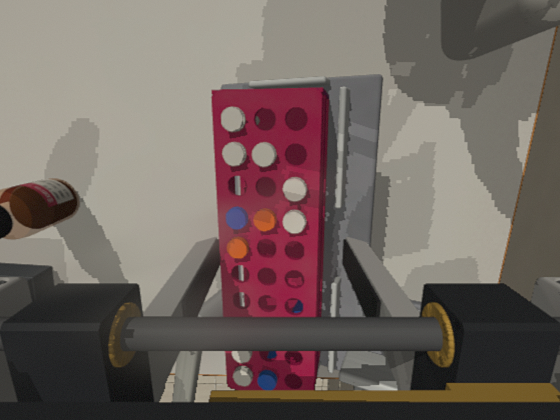

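The rack has tipped onto the bed: its upslope side face now shows at columns 323–328, between the tabs. I'll open further and lift clear.

```bash
python3 -m crank '[{"offset":[0,0,0],"spin":0},{"offset":[0,0,0],"spin":0},{"offset":[0,0,0],"spin":0},{"offset":[0,0,0.01],"spin":0},{"offset":[0,0,0.03],"spin":0},{"offset":[0,0,0.06],"spin":0},{"offset":[0,0,0.1],"spin":0},{"offset":[0,0,0.14],"spin":0}]' 0.97 5
python3 -m crank '[{"offset":[-0.015,0,0.02],"spin":0},{"offset":[-0.035,0,0.03],"spin":0},{"offset":[-0.06,0,0.04],"spin":0},{"offset":[-0.09,0,0.05],"spin":0},{"offset":[-0.12,0.0,0.05],"spin":0},{"offset":[-0.15,0,0.05],"spin":0},{"offset":[-0.15,0,0.05],"spin":0},{"offset":[-0.15,0,0.05],"spin":0}]' 0.5 20
cat > look.py <<'E'
from h import *
import sys
s=manip.read_state(); print(s['eef_pos'],s['eef_rot'],s['wrist_force']); w=wpose(shot('wrist'),s); p=shot('top')
b=[625,-118.5,.03]
knob=lambda th,h:[-48+70*np.cos(th),-58-70*np.sin(th),h]
C=[[x,y,z] for x,y in((29,93),(29,-93),(-29,93),(-29,-93)) for z in (0,43)]
for n,q in (('w',w),('t',p)):
    im=q['pixels'][...,::-1].copy()
    for u,v in proj(q,bedw(b,C)): cv2.circle(im,(int(round(u)),int(round(v))),1,(0,255,0),-1)
    m=manip.masks_of(q,'knob')
    if m: print(n,'knob mask c',m[0]['conf'],np.argwhere(m[0]['mask'])[:,::-1].mean(0))
    for th in (1.5,1.6,1.7,1.8,1.9): print(th,proj(q,bedw(b,[knob(th,76)])).round(1),bedw(b,[knob(th,76)]).round())
    cv2.imwrite(f'pics/{sys.argv[1]}{n}.png',im if n=='w' else cv2.resize(im[130:250,260:420],(800,600),interpolation=cv2.INTER_CUBIC))
E
python3 look.py l1
```

```text
clock: 12.77
eef_pos: [619.9, -116.4, 217.1]
eef_rot: [-3.141, -0.004, 1.601]
wrist_force: [0.7, -1.1, -0.2]
finger_gap: 91.4
clock: 13.43
eef_pos: [469.3, -116.5, 268.6]
eef_rot: [3.14, -0.004, 1.601]
wrist_force: [0.6, 0.0, 0.7]
finger_gap: 47.2
[ 469.32476367 -116.52499618  268.59788534] [ 3.14049619 -0.00356125  1.60063297] [0.62541774 0.04142065 0.73256794]
w knob mask c 0.72 [348.42265795 252.80174292]
1.5 [[350.1 298.8]] [[ 559. -248.   97.]]
1.6 [[344.5 297.7]] [[ 552. -249.   94.]]
1.7 [[339.1 296.2]] [[ 546. -248.   91.]]
1.8 [[333.8 294.1]] [[ 540. -247.   88.]]
1.9 [[328.7 291.7]] [[ 533. -246.   86.]]
1.5 [[383.9 215. ]] [[ 559. -248.   97.]]
1.6 [[383.8 218.1]] [[ 552. -249.   94.]]
1.7 [[383.3 221.2]] [[ 546. -248.   91.]]
1.8 [[382.6 224.3]] [[ 540. -247.   88.]]
1.9 [[381.5 227.2]] [[ 533. -246.   86.]]
```

View pics/l1t.png

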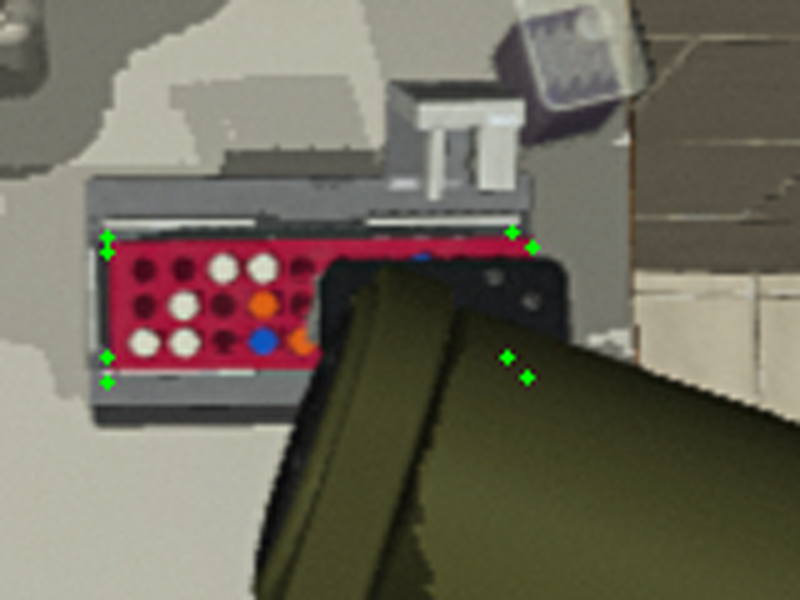

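The rack's left end matches, but the lower tab line at row 372 still shows, and I expected the rack's top edge to hide it. It may be sitting too far upslope or not flat. I'll check the near view.

View pics/l1w.png

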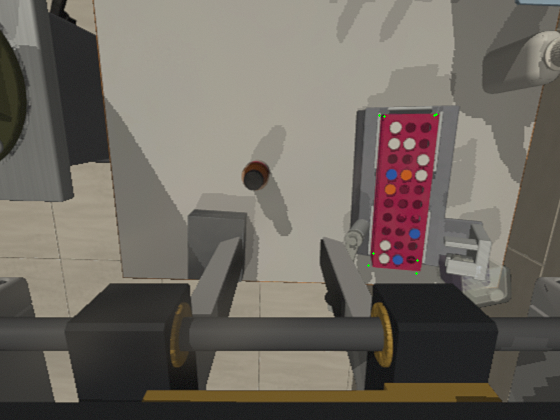

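The near view shows the rack lying between the tabs, but it can't settle how flat it is. I have two picture views left, so I'll measure the tilt numerically with a silhouette fit over several wrist viewpoints.

```bash
cat > cap.py <<'E'
from h import *
import sys,pickle
s=manip.read_state(); w=wpose(shot('wrist'),s)
h=cv2.cvtColor(w['pixels'],cv2.COLOR_RGB2HSV)
m=((h[...,0]>160)|(h[...,0]<4))&(h[...,1]>130)&(h[...,2]>45)
n,l,st,_=cv2.connectedComponentsWithStats(m.astype(np.uint8)); k=1+np.argmax(st[1:,4])
pts=np.argwhere(l==k)[:,::-1]; hull=cv2.convexHull(pts.astype(np.int32))
z=np.zeros(m.shape,np.uint8); cv2.fillConvexPoly(z,hull,1)
print(st[k],cv2.minAreaRect(hull.astype(np.float32)))
pickle.dump((s,w,z),open(f'v{sys.argv[1]}.pkl','wb'))
E
python3 cap.py 0
python3 -m crank '[{"offset":[0.01,-0.011,0],"spin":0},{"offset":[0.03,-0.035,0],"spin":0},{"offset":[0.05,-0.06,0],"spin":0},{"offset":[0.065,-0.08,0],"spin":0},{"offset":[0.071,-0.0835,0],"spin":0},{"offset":[0.071,-0.0835,0],"spin":0},{"offset":[0.071,-0.0835,0],"spin":0},{"offset":[0.071,-0.0835,0],"spin":0}]'
python3 cap.py 1
python3 -m crank '[{"offset":[0.02,0,0],"spin":0},{"offset":[0.045,0,0],"spin":0},{"offset":[0.07,0,0],"spin":0},{"offset":[0.09,0,0],"spin":0},{"offset":[0.1,0,0],"spin":0},{"offset":[0.1,0,0],"spin":0},{"offset":[0.1,0,0],"spin":0},{"offset":[0.1,0,0],"spin":0}]'
python3 cap.py 2
cat > tilt.py <<'E'
from h import *
import pickle
V=[pickle.load(open(f'v{i}.pkl','rb')) for i in (0,1,2)]
b=[626.5,-118.5,.03]
def model(q,hw=29):
    bx,by,bz,d,yw=q
    R=Ro.from_euler('z',yw).as_matrix()@Ro.from_euler('y',d).as_matrix()
    X=np.array([[i*hw,j*93,k] for i in(-1,1) for j in(-1,1) for k in(0,43)])@R.T+[bx,by,bz]
    return bedw(b,X)
def cost(q,hw=29,per=False):
    c=[]
    for s,w,m in V:
        h=cv2.convexHull(proj(w,model(q,hw)).astype(np.float32)); z=np.zeros((1680,2240),np.uint8)
        cv2.fillConvexPoly(z,(h*4+2).astype(int),255); z=cv2.resize(z,(560,420),interpolation=cv2.INTER_AREA)/255.
        c.append(np.abs(z-m).sum())
    return c if per else sum(c)
for hw in (29,28):
  for d0,bz0 in ((0,0),(np.radians(12),6),(-np.radians(12),6)):
    q0=np.array([0,0,bz0,d0,0.]); S=np.vstack([q0]+[q0+np.eye(5)[i]*[5,5,5,.15,.03][i] for i in range(5)])
    r=minimize(cost,q0,method='Nelder-Mead',options=dict(initial_simplex=S,maxfev=600)); print(hw,r.x.round(3),r.fun,np.round(cost(r.x,hw,1)))
E
python3 tilt.py
```

```text
[ 371  114   68  158 7082] ((403.1238098144531, 190.5760040283203), (57.435428619384766, 158.61883544921875), 4.969740867614746)
clock: 14.35
eef_pos: [541.2, -199.0, 267.0]
eef_rot: [-3.14, -0.005, 1.602]
wrist_force: [-0.5, -0.2, 0.1]
finger_gap: 47.0
[ 320   27   63  178 7768] ((350.91644287109375, 114.75616455078125), (56.07266616821289, 177.61895751953125), 2.12109637260437)
clock: 15.07
eef_pos: [640.6, -198.7, 267.7]
eef_rot: [-3.141, -0.004, 1.603]
wrist_force: [-0.3, -0.0, 0.2]
finger_gap: 47.1
[ 231   24   60  178 8178] ((260.5, 112.5), (177.0, 59.0), 90.0)
29 [-5.983e+00  9.910e-01  3.028e+00  2.230e-01  4.000e-03] 599.3921568627451 [180. 158. 262.]
29 [-5.648e+00  1.149e+00  3.291e+00  2.150e-01  1.000e-03] 620.5686274509803 [154. 161. 306.]
29 [-6.131e+00  6.760e-01  1.929e+00  2.250e-01  1.000e-03] 670.3764705882352 [190. 149. 331.]
28 [-5.983e+00  9.910e-01  3.028e+00  2.230e-01  4.000e-03] 599.3921568627451 [213. 325. 318.]
28 [-5.648e+00  1.149e+00  3.291e+00  2.150e-01  1.000e-03] 620.5686274509803 [229. 312. 299.]
28 [-6.131e+00  6.760e-01  1.929e+00  2.250e-01  1.000e-03] 670.3764705882352 [239. 374. 396.]
```

All three fits agree on about 12.7° of residual tilt: the rack's lower edge is resting on top of the lower tabs, with its upslope edge at about bed x = 22 mm. To mend this I'll straddle it through the gaps, nudge it about 9 mm upslope with the near finger so the edge drops inside the tabs, then back away.

```bash
python3 -m crank '[{"offset":[-0.006,0.02,0],"spin":0},{"offset":[-0.012,0.045,0],"spin":0},{"offset":[-0.018,0.065,0],"spin":0},{"offset":[-0.022,0.08,0],"spin":0},{"offset":[-0.022,0.08,-0.02],"spin":0},{"offset":[-0.022,0.08,-0.05],"spin":0},{"offset":[-0.022,0.08,-0.08],"spin":0},{"offset":[-0.022,0.08,-0.11],"spin":0}]' 1 20
python3 -m crank '[{"offset":[0,0,-0.02],"spin":0},{"offset":[0,0,-0.04],"spin":0},{"offset":[0,0,-0.06],"spin":0},{"offset":[0,0,-0.075],"spin":0},{"offset":[0,0,-0.082],"spin":0},{"offset":[0,0,-0.083],"spin":0},{"offset":[0,0,-0.083],"spin":0},{"offset":[0,0,-0.083],"spin":0}]'
python3 -m crank '[{"offset":[0.002,0,0],"spin":0},{"offset":[0.005,0,0],"spin":0},{"offset":[0.008,0,0],"spin":0},{"offset":[0.01,0,0],"spin":0},{"offset":[0.012,0,0],"spin":0},{"offset":[0.014,0,0],"spin":0},{"offset":[0.015,0,0],"spin":0},{"offset":[0.015,0,0],"spin":0}]'
```

```text
clock: 15.78
eef_pos: [618.1, -118.9, 157.4]
eef_rot: [3.141, -0.004, 1.602]
wrist_force: [-0.4, 0.3, 0.1]
finger_gap: 93.1
clock: 16.45
eef_pos: [618.5, -119.0, 75.7]
eef_rot: [3.139, -0.003, 1.602]
wrist_force: [-0.7, 0.6, 0.3]
finger_gap: 93.7
clock: 17.12
eef_pos: [633.7, -119.0, 75.5]
eef_rot: [3.14, -0.003, 1.602]
wrist_force: [0.3, 0.9, -0.3]
finger_gap: 94.0
```

```bash
python3 -m crank '[{"offset":[0.001,0,0],"spin":0},{"offset":[0.002,0,0],"spin":0},{"offset":[0.003,0,0],"spin":0},{"offset":[0.004,0,0],"spin":0},{"offset":[0.0045,0,0],"spin":0},{"offset":[0.0045,0,0],"spin":0},{"offset":[0.0045,0,0],"spin":0},{"offset":[0.0045,0,0],"spin":0}]'
python3 cap.py 3
python3 -m crank '[{"offset":[-0.003,0,0],"spin":0},{"offset":[-0.006,0,0],"spin":0},{"offset":[-0.01,0,0],"spin":0},{"offset":[-0.015,0,0],"spin":0},{"offset":[-0.018,0,0],"spin":0},{"offset":[-0.018,0,0],"spin":0},{"offset":[-0.018,0,0],"spin":0},{"offset":[-0.018,0,0],"spin":0}]'
python3 cap.py 4
python3 -m crank '[{"offset":[0,0,0.02],"spin":0},{"offset":[0,0,0.05],"spin":0},{"offset":[0,0,0.09],"spin":0},{"offset":[0,0,0.13],"spin":0},{"offset":[0,-0.02,0.165],"spin":0},{"offset":[0.01,-0.05,0.19],"spin":0},{"offset":[0.02,-0.08,0.193],"spin":0},{"offset":[0.02,-0.08,0.193],"spin":0}]'
python3 cap.py 2
python3 -m crank '[{"offset":[-0.02,0,0],"spin":0},{"offset":[-0.045,0,0],"spin":0},{"offset":[-0.07,0,0],"spin":0},{"offset":[-0.09,0,0],"spin":0},{"offset":[-0.1,0,0],"spin":0},{"offset":[-0.1,0,0],"spin":0},{"offset":[-0.1,0,0],"spin":0},{"offset":[-0.1,0,0],"spin":0}]'
python3 cap.py 1
sed -i 's/in (0,1,2)\]/in (1,2)]/; s/(29,28)/(29,)/' tilt.py; python3 tilt.py
```

```text
clock: 17.78
eef_pos: [636.4, -118.9, 74.9]
eef_rot: [-3.139, -0.004, 1.602]
wrist_force: [-13.6, 0.3, 3.0]
finger_gap: 94.0
[  190    80   121   237 21105] ((250.0, 198.0), (236.0, 120.0), 90.0)
clock: 18.5
eef_pos: [618.6, -118.9, 75.0]
eef_rot: [-3.139, -0.004, 1.602]
wrist_force: [0.1, 0.5, -0.9]
finger_gap: 94.0
[  220    82   122   235 21134] ((280.5, 199.0), (234.0, 121.0), 90.0)
clock: 19.22
eef_pos: [639.3, -203.5, 269.4]
eef_rot: [-3.141, -0.002, 1.599]
wrist_force: [0.5, -0.6, -1.2]
finger_gap: 93.8
[ 233   19   63  178 8358] ((264.6540222167969, 107.70390319824219), (177.08880615234375, 61.21451187133789), 89.09062194824219)
clock: 19.93
eef_pos: [539.4, -200.9, 267.6]
eef_rot: [-3.139, -0.004, 1.6]
wrist_force: [-0.8, -0.1, -0.4]
finger_gap: 93.8
[ 322   25   64  178 8068] ((353.3390808105469, 112.93225860595703), (59.09257888793945, 177.4258270263672), 1.697156310081482)
29 [-0.303  0.504 -1.659  0.026  0.003] 608.3254901960784 [183. 425.]
29 [-1.007  0.861 -2.527  0.034  0.006] 568.3254901960784 [212. 356.]
29 [-0.766  0.845 -2.883  0.019  0.005] 561.9058823529411 [191. 370.]
```

The residual tilt is now about 1–1.5°, within the fit's accuracy, so the rack is flat between the tabs. The −13.6 N was the rack meeting the upper tabs. Next is the bar: I'll shut the fingers, turn the jaws to lie radially, and stand off behind the knob.

```bash
python3 -m crank '[{"offset":[-0.005,-0.005,0],"spin":-7},{"offset":[-0.01,-0.01,0],"spin":-14},{"offset":[-0.02,-0.02,0],"spin":-21},{"offset":[-0.03,-0.03,0],"spin":-28},{"offset":[-0.045,-0.04,0],"spin":-35},{"offset":[-0.045,-0.04,0],"spin":-42},{"offset":[-0.045,-0.04,0],"spin":-49},{"offset":[-0.045,-0.04,0],"spin":-56}]' 0 20
python3 -m crank '[{"offset":[-0.02,0,0],"spin":-7},{"offset":[-0.04,0,0],"spin":-14},{"offset":[-0.06,0,0],"spin":-21},{"offset":[-0.06,0,0],"spin":-28},{"offset":[-0.06,0,0],"spin":-35},{"offset":[-0.06,0,0],"spin":-42},{"offset":[-0.06,0,0],"spin":-46},{"offset":[-0.06,0,0],"spin":-46}]'
cat > bar.py <<'E'
from h import *
import sys
s=manip.read_state(); w=wpose(shot('wrist'),s); p=shot('top'); print(s['eef_pos'].round(1),s['eef_rot'].round(3))
b=[626.5,-118.5,.03]
def bar(th):  # bar+knob silhouette points
    c,sn=np.cos(th),np.sin(th)
    k=lambda r,t,h:[-48+r*c+t*sn,-58-r*sn+t*c,h]
    K=[k(70+10*np.cos(a),10*np.sin(a),h) for a in np.linspace(0,6.28,16) for h in (58,94)]
    return np.array(K)
for n,q in (('w',w),('t',p)):
    a=q['pixels'].max(2)<50
    for m in manip.masks_of(q,'knob')[:1]:
        M=m['mask']&a; print(n,m['conf'],m['mask'].sum(),M.sum(),np.argwhere(M)[:,::-1].mean(0) if M.any() else '')
        best=[]
        for th in np.arange(0,2.2,.02):
            z=np.zeros((420,560),np.uint8); cv2.fillConvexPoly(z,cv2.convexHull(proj(q,bedw(b,bar(th))).round().astype(np.int32)),1)
            best.append((round((z.astype(bool)&M).sum()/((z.astype(bool)|M).sum()+1e-9),2),round(th,2)))
        print(sorted(best)[::-1][:4])
cv2.imwrite('pics/'+sys.argv[1],w['pixels'][...,::-1])
E
python3 bar.py b1.png
python3 - <<'E'
from h import *
b=[626.5,-118.5,.03]
for th in (1.8,1.5,1.2,.9,.6,.3,.15,0):
    t=np.array([np.sin(th),np.cos(th),0]); K=bedw(b,[[-48+70*np.cos(th),-58-70*np.sin(th),80]])[0]
    tw=(bedw(b,[t])-bedw(b,[[0,0,0]]))[0]; tw[2]=0; tw/=np.linalg.norm(tw)
    P=K-tw*19-[0,0,11]; print(th,P.round(),np.degrees(np.arctan2(tw[1],tw[0])).round(1))
E
```

```text
clock: 20.65
eef_pos: [494.8, -241.0, 267.0]
eef_rot: [-3.138, -0.004, 0.617]
wrist_force: [-0.8, -0.4, -0.9]
finger_gap: 44.3
clock: 21.32
eef_pos: [435.3, -241.0, 266.8]
eef_rot: [-3.138, -0.003, -0.189]
wrist_force: [0.1, 0.1, 0.1]
finger_gap: 0.4
[ 435.3 -241.   266.8] [-3.138e+00 -3.000e-03 -1.890e-01]
w 0.82 1895 363 [266.50688705  96.96694215]
[(np.float64(0.7), np.float64(1.84)), (np.float64(0.69), np.float64(1.86)), (np.float64(0.69), np.float64(1.82)), (np.float64(0.68), np.float64(1.8))]
t 0.72 436 93 [383.41935484 223.80645161]
[(np.float64(0.63), np.float64(1.82)), (np.float64(0.63), np.float64(1.8)), (np.float64(0.63), np.float64(1.78)), (np.float64(0.63), np.float64(1.76))]
1.8 [ 521. -243.   81.] -12.6
1.5 [ 540. -250.   90.] 6.2
1.2 [ 560. -251.   98.] 24.8
0.9 [ 579. -245.  105.] 42.7
0.6 [ 596. -233.  111.] 59.7
0.3 [ 609. -216.  115.] 75.9
0.15 [ 613. -206.  116.] 83.9
0 [ 616. -196.  116.] 91.7
```

θ ≈ 1.8 from both cameras. I'll descend behind the knob, then sweep the arc.

```bash
python3 -m crank '[{"offset":[0.01,0,-0.03],"spin":0},{"offset":[0.02,0,-0.065],"spin":-1},{"offset":[0.03,0,-0.1],"spin":-1.5},{"offset":[0.04,0,-0.135],"spin":-1.5},{"offset":[0.05,0,-0.165],"spin":-1.5},{"offset":[0.058,0,-0.182],"spin":-1.5},{"offset":[0.06,0,-0.185],"spin":-1.5},{"offset":[0.06,0,-0.185],"spin":-1.5}]'
python3 -m crank '[{"offset":[0.006,-0.001,0],"spin":0},{"offset":[0.013,-0.002,0],"spin":0},{"offset":[0.02,-0.003,0],"spin":0},{"offset":[0.026,-0.003,0],"spin":0},{"offset":[0.032,-0.005,0.003],"spin":6},{"offset":[0.037,-0.007,0.005],"spin":11},{"offset":[0.041,-0.009,0.007],"spin":15},{"offset":[0.045,-0.01,0.009],"spin":19}]'
python3 bar.py b2.png
```

```text
clock: 22.18
eef_pos: [495.0, -240.8, 81.1]
eef_rot: [-3.138, -0.002, -0.208]
wrist_force: [-0.8, 0.2, 1.7]
finger_gap: 0.5
clock: 22.85
eef_pos: [540.6, -250.9, 90.6]
eef_rot: [-3.138, -0.002, 0.127]
wrist_force: [-0.7, 0.2, -0.4]
finger_gap: 0.5
[ 540.6 -250.9   90.6] [-3.138e+00 -2.000e-03  1.270e-01]
w 0.93 6473 665 [279.57293233 235.41804511]
[(np.float64(0.32), np.float64(1.72)), (np.float64(0.31), np.float64(1.76)), (np.float64(0.31), np.float64(1.74)), (np.float64(0.31), np.float64(1.7))]
t 0.42 89 0 
[(np.float64(0.0), np.float64(2.18)), (np.float64(0.0), np.float64(2.16)), (np.float64(0.0), np.float64(2.14)), (np.float64(0.0), np.float64(2.12))]
```

```bash
python3 -m crank '[{"offset":[0.005,0,0.002],"spin":4.5},{"offset":[0.01,0,0.004],"spin":9},{"offset":[0.015,0,0.006],"spin":13.5},{"offset":[0.02,0,0.008],"spin":18},{"offset":[0.025,0.001,0.01],"spin":22.5},{"offset":[0.03,0.002,0.011],"spin":27},{"offset":[0.035,0.004,0.013],"spin":31.5},{"offset":[0.039,0.006,0.015],"spin":36}]'
python3 bar.py b3.png
```

```text
clock: 23.72
eef_pos: [579.3, -244.7, 105.3]
eef_rot: [-3.138, -0.002, 0.751]
wrist_force: [-0.6, -1.2, -0.2]
finger_gap: 0.6
[ 579.3 -244.7  105.3] [-3.138e+00 -2.000e-03  7.510e-01]
w 0.66 5935 683 [281.9033675  233.40702782]
[(np.float64(0.32), np.float64(1.06)), (np.float64(0.32), np.float64(1.02)), (np.float64(0.32), np.float64(1.0)), (np.float64(0.32), np.float64(0.96))]
t 0.7 289 28 [375.28571429 194.46428571]
[(np.float64(0.21), np.float64(0.9)), (np.float64(0.21), np.float64(0.68)), (np.float64(0.21), np.float64(0.64)), (np.float64(0.2), np.float64(0.92))]
```

View pics/b3.png

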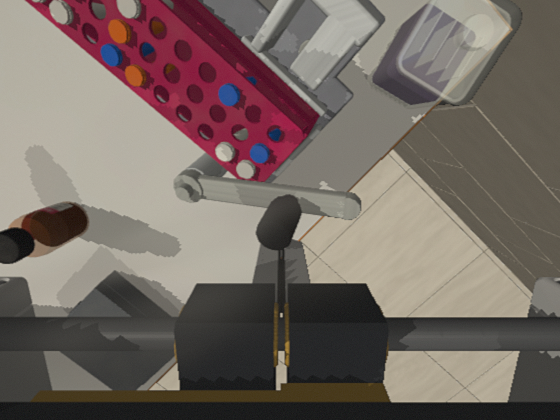

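The knob sits at (280,222) right ahead of the shut fingers, the bar is following, and the rack is on the bed. I'll continue the arc.

```bash
python3 -m crank '[{"offset":[0.005,0.003,0.002],"spin":4},{"offset":[0.009,0.006,0.003],"spin":8},{"offset":[0.013,0.009,0.0045],"spin":12},{"offset":[0.017,0.012,0.006],"spin":16.5},{"offset":[0.02,0.016,0.007],"spin":20.5},{"offset":[0.024,0.02,0.008],"spin":24.5},{"offset":[0.027,0.025,0.009],"spin":28.5},{"offset":[0.03,0.029,0.01],"spin":32.5}]'
python3 -m crank '[{"offset":[0.0015,0.003,0],"spin":2},{"offset":[0.003,0.006,0.0005],"spin":4},{"offset":[0.004,0.009,0.001],"spin":6.5},{"offset":[0.005,0.012,0.001],"spin":9},{"offset":[0.006,0.015,0.001],"spin":12},{"offset":[0.007,0.018,0.001],"spin":14},{"offset":[0.007,0.021,0.001],"spin":16},{"offset":[0.007,0.021,0.001],"spin":16}]'
python3 bar.py b4.png
```

```text
clock: 24.58
eef_pos: [608.9, -215.7, 115.2]
eef_rot: [-3.138, -0.002, 1.312]
wrist_force: [-0.8, -1.4, 0.4]
finger_gap: 0.6
clock: 25.25
eef_pos: [615.8, -194.8, 116.4]
eef_rot: [-3.138, -0.002, 1.59]
wrist_force: [0.3, -0.9, 1.5]
finger_gap: 0.4
[ 615.8 -194.8  116.4] [-3.138e+00 -2.000e-03  1.590e+00]
w 0.61 5135 1148 [285.12630662 229.95121951]
[(np.float64(0.57), np.float64(0.04)), (np.float64(0.57), np.float64(0.02)), (np.float64(0.57), np.float64(0.0)), (np.float64(0.56), np.float64(0.06))]
```

```bash
python3 -m crank '[{"offset":[0,0.001,0],"spin":0},{"offset":[0,0.002,0],"spin":0},{"offset":[0,0.003,0],"spin":0},{"offset":[0,0.004,0],"spin":0},{"offset":[0,0.005,0],"spin":0},{"offset":[0,0.005,0],"spin":0},{"offset":[0,0.005,0],"spin":0},{"offset":[0,0.005,0],"spin":0}]'
```

```text
clock: 26.12
eef_pos: [615.5, -192.7, 116.0]
eef_rot: [-3.138, 0.002, 1.587]
wrist_force: [0.3, -18.1, -2.5]
finger_gap: 0.4
```

There is an 18 N reaction within about 2 mm, so the bar is on its end stop. I'll back off, retract and check.

```bash
python3 -m crank '[{"offset":[0,-0.01,0],"spin":0},{"offset":[0,-0.03,0],"spin":0},{"offset":[0,-0.05,0.01],"spin":0},{"offset":[0,-0.06,0.04],"spin":0},{"offset":[0,-0.06,0.08],"spin":0},{"offset":[-0.02,-0.06,0.12],"spin":0},{"offset":[-0.05,-0.06,0.15],"spin":0},{"offset":[-0.07,-0.06,0.15],"spin":0}]'
python3 cap.py 1
python3 -m crank '[{"offset":[-0.035,-0.015,0],"spin":0},{"offset":[-0.07,-0.03,0],"spin":0},{"offset":[-0.105,-0.045,0],"spin":0},{"offset":[-0.14,-0.06,0],"spin":0},{"offset":[-0.175,-0.075,0],"spin":0},{"offset":[-0.21,-0.09,0],"spin":0},{"offset":[-0.21,-0.09,0],"spin":0},{"offset":[-0.21,-0.09,0],"spin":0}]'
python3 bar.py b5.png
python3 - <<'E'
from h import *
p=shot('top'); q=shot('scene'); b=[626.5,-118.5,.03]
im=p['pixels'][...,::-1].copy()
t=cv2.resize(im[120:240,270:410],(700,600),interpolation=cv2.INTER_CUBIC)[:, :]
c=proj(q,[[620,-120,60]])[0].astype(int)
u=cv2.resize(q['pixels'][...,::-1][c[1]-50:c[1]+50,c[0]-60:c[0]+60],(480,400),interpolation=cv2.INTER_CUBIC)
cv2.imwrite('pics/fin.png',np.hstack([cv2.resize(t,(467,400))[:, :400],u[:,:400]]))
for n,z in (('top',p),('scene',q)):
  for o in ['slide_case','squeeze_bottle','staining_jar','amber_bottle','dish']:
    print(n,o,[np.round(a['location']).tolist() for a in manip.search_frame(z,o)[:1]])
E
```

```text
clock: 26.78
eef_pos: [545.4, -253.2, 272.1]
eef_rot: [3.138, 0.006, 1.587]
wrist_force: [0.9, -0.9, 0.7]
finger_gap: 0.8
[ 318    0   62  114 5406] ((348.388916015625, 56.49824142456055), (59.833736419677734, 113.95390319824219), 0.9093804955482483)
clock: 27.5
eef_pos: [331.5, -343.9, 270.7]
eef_rot: [3.14, 0.005, 1.583]
wrist_force: [-0.3, 0.9, 0.3]
finger_gap: 0.8
[ 331.5 -343.9  270.7] [3.14  0.005 1.583]
w 0.56 1228 0 
[(np.float64(0.0), np.float64(2.18)), (np.float64(0.0), np.float64(2.16)), (np.float64(0.0), np.float64(2.14)), (np.float64(0.0), np.float64(2.12))]
t 0.56 396 82 [352.73170732 185.15853659]
[(np.float64(0.63), np.float64(0.04)), (np.float64(0.63), np.float64(0.02)), (np.float64(0.62), np.float64(0.0)), (np.float64(0.55), np.float64(0.06))]
top slide_case [[378.0, -215.0, 35.0]]
top squeeze_bottle [[734.0, 28.0, 86.0]]
top staining_jar [[737.0, -231.0, 82.0]]
top amber_bottle [[563.0, 201.0, 17.0]]
top dish [[565.0, 203.0, 18.0]]
scene slide_case [[380.0, -197.0, 36.0]]
scene squeeze_bottle [[749.0, 48.0, 103.0]]
scene staining_jar [[744.0, -213.0, 67.0]]
scene amber_bottle [[440.0, -99.0, 43.0]]
scene dish [[572.0, 204.0, 19.0]]
```

View pics/fin.png

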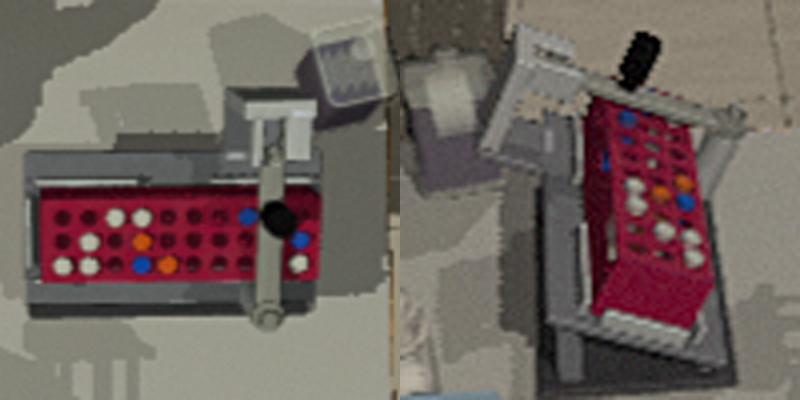

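The left half shows the bar across the rack with its end in the catch. In the right half the rack's end lies parallel to the plate behind the end tab. The bystanders haven't moved, so I'll hand in.

```bash
python3 -c "
from cell import manip
print(manip.sign_off())"
```

```text
the job is handed in; nothing more can be done
None
```

The rack is on the inclined bed between the tabs, released, and the keeper bar is shut over it. I handed the job in at about 28 s of the 54 s allowed.

- **Placing the rack:** My first release left the rack's lower edge on top of the lower tabs, about 12.7° off flat. I nudged it upslope through the tab gaps, meeting 13.6 N against the upper tabs, and it dropped inside. The silhouette fit then showed 1–2° of residual tilt, which is about as fine as that fit can measure.
- **Shutting the bar:** I pushed the knob round with the shut fingers until it met a firm stop, with 18 N at the wrist. The bar angle then measured 0 to 0.04 from both the wrist and top views. The last picture shows its end in the catch.
- **Other things:** Four of the five bystanders were re-found within about 7 mm of their first positions in the top view.
    - **Amber bottle:** the final top-view detection disagreed, reporting the dish's position. The scene camera found the bottle within 3 mm of where it started, so I take that as a false detection.
    - **Squeeze bottle:** the scene camera had no first reading to compare, and its final one differs from the top view by about 25 mm. The top view had it within 3 mm of its start.
- **Robot:** The arm was well clear of everything at the end, about 270 mm above the desk.

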